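# Set the plate clamp's thumbscrew a quarter turn off its seat and lock it

### The arm

A 6-joint arm with a two-finger parallel gripper is mounted at the origin on a cart in front of the work surface, level with it; the furniture and walls round the work are solid. World frame = base frame: x ahead of the robot, y to its left, z up, the work surface at z = 0. Lengths are in mm, angles in rad, forces in N, time in s.
With the tool pointing down it reaches from about 350 to 800 mm from the base axis. Payload 7.3 kg.
Tool frame: the origin (TCP) lies midway between the tips of the shut fingers; the grasp point (between the pads) lies 19 mm behind it (r.pinch_z is the distance from the TCP to the grasp point, in mm); z points along the fingers, y is the line along which they close (so a half turn about z gives the same grasp; the last joint's range is limited). The gripper opens to 85 mm and grips with 20 to 120 N. Pads are 22 mm wide; open, the fingers measure 114 mm over their backs; the gripper's body (76 mm by 85 mm) begins 54 mm behind the grasp point. The pads swing forward as they close: fully open they stand 13 mm farther back than shut.
Start: joints at [1.045, 0.342, 1.524, -0, 1.275, -0.146], TCP at [194.623, 487.613, 231.322] pointing down, gripper open.
Joint ranges: [-2.53, 2.53], [-0.77, 2.02], [0.04, 2.7], [-1, 4.14], [0.28, 2.66], [-3.11, 3.11]. Speed limits (rad/s): [2.57, 2.57, 3.14, 3.14, 3.14, 3.14].

### API

Orientations are given as [roll, pitch, yaw] about the fixed x, y, z axes, in that order (R = Rz(yaw) Ry(pitch) Rx(roll)).
In Python, from rig import r, eyes, workorder gives the robot as it stands.
- The arm moves only by the tool drive_tool, never from a script. Its argument "increments" is a list of rows, each an object of numbers: "tx", "ty", "tz": the shift along the tool's x, y, z in cm; "ax", "ay", "az": the turn, a rotation vector about the tool's x, y, z in degrees. A call has 1 to 20 rows; each row is the pose to reach, as a shift and turn from the pose commanded when the call began, along the tool's axes at that moment; what a row does not reach only later rows make up. A row lasts 1/12 s, in which the tool goes at most 41.7 mm and 7.16 degrees, less where a joint would pass 70% of its speed; a pose out of reach is approached as far as the arm can. A call with a gripper value outside its range is refused whole. "gripper" is the finger opening in cm, from 0 to 8.54, set as the call begins (left out, the last holds). The fingers move at their own pace and stop on an object; "grip_force" is the grip in N (left out, the last holds). Time passes only in rows, so rows that repeat a pose let the fingers close. It gives the time, the measured TCP pose, the force, the opening and the grip force at its end, in the units of the state.
- r.observe(): the state, without advancing time (a new reading comes with each control period).
- eyes.capture(name): name is "side" or "top"; returns a dict with "frame" (400x640x3 uint8, blue, green, red), "K" (3x3 intrinsics, pixels), "world_from_camera" (4x4, takes a point from camera to world coordinates). Camera axes: x right, y down, z forward; pixel columns grow to the right and rows downward; lengths in mm; the calibration is good to about 2 mm. A picture is of the moment at which its call begins. There is no depth.
- workorder.hand_in(): hands the job in; it is judged then, once.
The state is a dict: "clock": time; "joint_positions": joint angles; "qvel": joint speeds; "tau": joint torques, N m; "eef_pos": TCP position; "ee_rot": TCP orientation; "wrist_force": force on the tool from outside, world axes, zero at the start; "torque": the same for the moment, N m; "grip_width": opening from 0.0 (shut) to 1.0 (fully open); "finger_force": force on a finger pad.
Only numpy, scipy, OpenCV 4.12 (cv2) and the standard library are available. Lean on these libraries where they do the work, as an engineer would, in place of code of your own. Each camera call takes 0.05 s, during which the arm holds its last target. There are 200 camera calls.

### The job

Set the hold-down of the plate clamp: turn the winged thumbscrew clockwise until you feel it bottom, firmly but without forcing it, and then back it off by a quarter turn. Then push the red-tipped lock lever all the way over towards the plate, let go, and leave the other things on the bench as they are.

Things in the scene. Friction and masses are not known exactly. Their poses are not given: they have to be found in the camera images.
- clamp: Plate clamp, fixed to the bench: aluminium base 170x170x12 mm, origin at the centre of its underside, x towards the plate nest, y left, z up. White 96-well plate in the nest (centre x +35 mm, top 26 mm up). Grey round housing, diameter 58 mm, white dial with 12 ticks on top 50 mm up, at x -52, y -35 mm: the winged thumbscrew stands on it. Lock lever's grey block at x -45, y +52 mm.
- screw: Thumbscrew: black wing bar 36 mm long (its x), 10 mm thick (its y), 58 to 86 mm above the bench, over a flat black disc (diameter 42 mm, top 55 mm up). Origin on its vertical axis, 50 mm up; +x points to the bar's yellow end. Turns without rising or sinking against a friction of about 0.06 N m and stays where left. Clockwise from above tightens.
- screw_grip (a point): On the screw's axis, 76 mm above the bench, 10 mm under the top of the wing: where to grip it, fingers closing along the screw's y. Axes as the screw's.
- screw_mark (a point): Just outside the yellow end of the wing, 20 mm from the axis along the screw's x, 72 mm above the bench.
- seat: Stop ring hidden in the grey housing, on the screw's axis 16 mm up; it stays put. The screw bottoms on it, a hard stop, after 0.9 to 2.3 rad of clockwise turning from the start: different each time, not to be seen, only felt. Counts as bottomed from 0.18 N m of turning moment on the wing (friction included) held 0.2 s; 0.25 to 0.4 N m is right; above 0.6 N m it is forced.
- lock (a joint): Lock lever (steel rod of diameter 8 mm with a red ball of diameter 16 mm) angle, rad: 0 leans towards the operator side (the clamp's -x) 0.6 rad from upright, 1.2 is its end stop, leaning towards the plate (+x). It needs about 1.5 N at the ball and stays where it is left.
- lock_tip (a point): Centre of the red ball, 45 mm from the lever's hinge; 71 mm above the bench at joint 0.
- lock_pivot (a point): On the lever's hinge line, 34 mm above the bench; axes as the clamp's. The grey block round it is 36x34 mm and reaches 41 mm above the bench.
- bottle: Bystander: bottle with blue cap, diameter 46 mm, 90 mm tall, origin at its foot.
- beaker: Bystander: small glass beaker, diameter 50 mm, 60 mm tall, origin at its foot.
- dish: Bystander: covered petri dish, diameter 60 mm, 16 mm tall, origin at its underside.

How it is judged (in metres and radians):
On the way, in this order (a step that is already met when the one before it is completed fails the run):
1. the thumbscrew is bottomed: its pin bears on the seat with at least 6 N (about 0.11 N m beyond friction) (contact force between screw and seat above 6 N), for 0.2 s.
2. the thumbscrew is backed off a quarter turn (70 to 110 degrees) from where it bottomed (x of screw_mark in the frame of seat between -0.00684 and 0.00684 m and y of screw_mark in the frame of seat above 0 m), for 0.2 s.
3. the lock lever is over towards the plate (value of joint lock above 1.05 rad), for 0.2 s.
At the end, for the whole second after the job is handed in: The thumbscrew rests 70 to 110 degrees anticlockwise of where it bottomed, the lock lever rests over towards the plate (beyond 1.05 of its 1.2 rad), everything released (all of step 2 and value of joint lock above 1.05 rad and angular speed of screw below 0.1 rad/s and velocity of joint lock between -0.1 and 0.1 rad/s); the robot touches nothing.
It fails at once if the thumbscrew is forced: more than 30 N on its seat (about 0.6 N m at the wing) (contact force between screw and seat above 30 N).
It fails at once if a bystander is moved by more than 20 mm or tipped (distance of any of bottle, beaker, dish from where it was at the start of the episode above 0.02 m or angle between any of bottle, beaker, dish's own z axis and vertical above 0.3 rad).
It also fails if it takes over 72 s, if anything falls off the work surface, if the arm or the gripper's body presses on something with over 40 N, if the wrist force passes 120 N, or if a joint passes its speed limit or range.

## Working session

There is one attempt and no reset: what is moved stays moved. The work goes in short steps, Python scripts to look and compute and a tool call to move; the robot and the scene stay as the last step left them, time stands still between calls to the robot, and variables do not carry over. Pictures are saved under pics/ and viewed, at most 10 in all, crops included, and the job is handed in when it is done.

Besides the shell and the picture viewer there is one more tool, called after ">>>" as name([rows], argument=value, ...), one row to a line, values as JSON. drive_tool: Moves the arm, as the interface text tells. Its arguments: {"type":"object","properties":{"increments":{"type":"array","items":{"type":"object","properties":{"tx":{"type":"number"},"ty":{"type":"number"},"tz":{"type":"number"},"ax":{"type":"number"},"ay":{"type":"number"},"az":{"type":"number"}}}},"gripper":{"type":"number"},"grip_force":{"type":"number"}},"required":["increments"]}

```bash
mkdir -p pics; python3 - <<'E'
from rig import r,eyes
import cv2,numpy as np
for n in("top","side"):
    c=eyes.capture(n); cv2.imwrite(f"pics/{n}0.png",c["frame"]); print(n,c["K"].round(1).tolist(),c["world_from_camera"].round(3).tolist())
print(r.observe())
E
```

```text
top [[500.4, 0.0, 322.7], [0.0, 500.4, 196.4], [0.0, 0.0, 1.0]] [[0.016, -0.987, 0.16, 505.746], [-0.999, -0.011, 0.034, -140.572], [-0.031, -0.16, -0.987, 958.656], [0.0, 0.0, 0.0, 1.0]]
side [[511.8, 0.0, 315.1], [0.0, 511.8, 202.0], [0.0, 0.0, 1.0]] [[0.992, 0.066, -0.112, 734.286], [0.13, -0.557, 0.82, -817.388], [-0.009, -0.828, -0.561, 572.554], [0.0, 0.0, 0.0, 1.0]]
{'clock': 0.1, 'joint_positions': array([ 1.04496580e+00,  3.42582665e-01,  1.52490456e+00, -4.55763286e-06,
        1.27542367e+00, -1.45986809e-01]), 'qvel': array([ 0.00067109, -0.00085466, -0.00236492, -0.00022969,  0.00019851,
       -0.00141986]), 'tau': array([ 2.51881604e-03, -4.34445047e+01, -2.46492362e+01, -2.40327090e-04,
        4.52545850e-03,  1.56591096e-05]), 'eef_pos': array([194.44989965, 487.27721294, 230.73790823]), 'ee_rot': array([-3.14028781e+00, -1.87450025e-04,  2.76175014e+00]), 'wrist_force': array([-0.10296602,  0.2325983 ,  0.42191246]), 'torque': array([ 0.01669151, -0.00974561, -0.01425383]), 'finger_force': 0.0, 'grip_width': 1.0030755876002793}
```

View pics/top0.png

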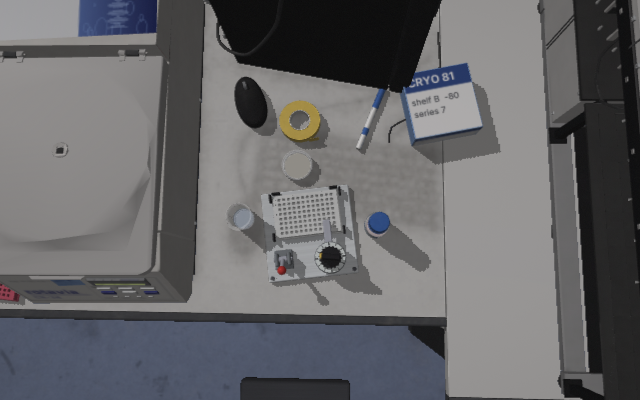

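View pics/side0.png

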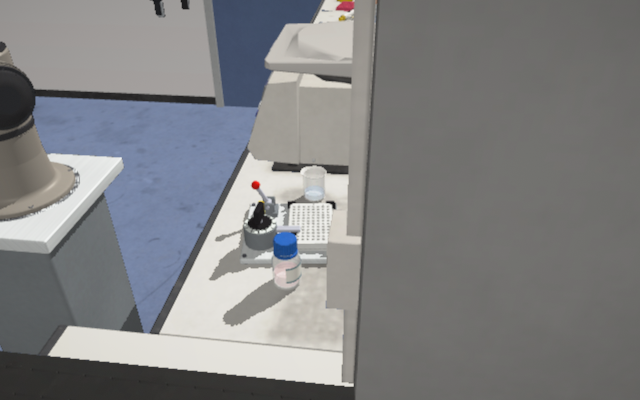

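The top view shows the clamp at about (310,233), the screw at (330,257), the red ball at (282,270), the bottle at (377,224) and the beaker at (240,217). The side view shows the screw at (260,215), the ball at (255,185) and the bottle in front. Next I'll zoom in and measure.

```bash
cat >h.py <<'E'
import numpy as np,cv2
def ray(c,u,v):
    T=c["world_from_camera"];d=T[:3,:3]@np.linalg.inv(c["K"])@[u,v,1];return T[:3,3],d
def onz(c,u,v,z):
    o,d=ray(c,u,v);return o+d*(z-o[2])/d[2]
def proj(c,p):
    q=np.linalg.inv(c["world_from_camera"])@np.r_[p,1];q=c["K"]@q[:3];return q[:2]/q[2]
def tri(c1,p1,c2,p2):
    o1,d1=ray(c1,*p1);o2,d2=ray(c2,*p2)
    s=np.linalg.lstsq(np.c_[d1,-d2],o2-o1,rcond=None)[0]
    a,b=o1+s[0]*d1,o2+s[1]*d2;return (a+b)/2,np.linalg.norm(a-b)
def blob(c,lo,hi,box):
    x0,y0,x1,y1=box;h=cv2.cvtColor(c["frame"],cv2.COLOR_BGR2HSV)[y0:y1,x0:x1]
    m=cv2.inRange(h,lo,hi);n,l,s,ce=cv2.connectedComponentsWithStats(m)
    if n<2:return None,0
    i=1+np.argmax(s[1:,4]);return ce[i]+[x0,y0],s[i,4]
E
python3 - <<'E'
from rig import eyes
from h import *
t=eyes.capture("top");s=eyes.capture("side")
rt,a=blob(t,(0,150,80),(8,255,255),(260,250,300,290));rs,b=blob(s,(0,150,80),(8,255,255),(235,165,275,205))
print("ball",rt,a,rs,b,tri(t,rt,s,rs),onz(t,*rt,71))
yt,a=blob(t,(20,100,80),(35,255,255),(310,235,355,280));ys,b=blob(s,(20,100,80),(35,255,255),(235,190,285,250))
print("yel",yt,a,ys,b, onz(t,*yt,72) if a else'')
kt,a=blob(t,(0,0,0),(180,255,60),(312,238,350,277));print("blk",kt,a,onz(t,*kt,60))
for n,c,(x0,y0,x1,y1) in(("t",t,(255,180,365,285)),("s",s,(225,170,345,270))):
    cv2.imwrite(f"pics/z{n}.png",cv2.resize(c["frame"][y0:y1,x0:x1],None,fx=5,fy=5,interpolation=cv2.INTER_CUBIC))
a=cv2.imread("pics/zt.png");b=cv2.imread("pics/zs.png")
E
```

```text
ball [281.41176471 269.66666667] 51 [255.19148936 184.61702128] 47 (array([517.44716666, -39.89317101,  71.2278181 ]), np.float64(1.2820590059652788)) [518.06208617 -39.6733935   71.        ]
yel [320.27272727 255.18181818] 11 [261.42857143 201.28571429] 7 [ 544.38545793 -107.74769389   72.        ]
blk [330.44159544 257.11680912] 351 [ 541.74513248 -125.51667395   60.        ]
```

View pics/zt.png

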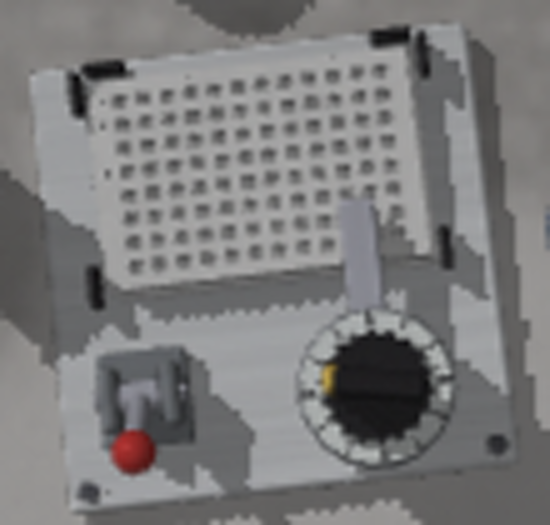

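View pics/zs.png

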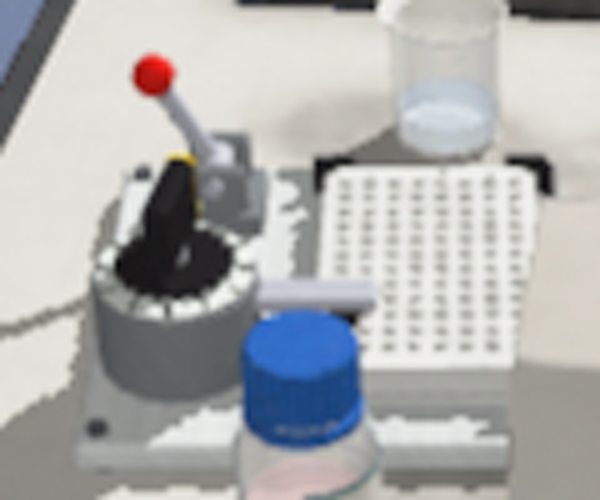

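The top crop shows base corners at (30,72), (465,22), (75,512) and (515,455), the dial centred at about (376,388), and the yellow end on the left at (328,380). The side crop shows the lever leaning to the operator side, with the area round the screw clear.

```bash
python3 - <<'E'
from rig import eyes
from h import *
t=eyes.capture("top")
P=lambda x,y,z:onz(t,255+x/5-.4,180+y/5-.4,z)
C=[P(*q,12) for q in((30,72),(465,22),(515,455),(75,512))]
c=np.mean(C,0);print(np.round(C,1).tolist(),c.round(1),[np.linalg.norm(C[i]-C[i-1]).round(1) for i in range(4)])
x=(C[0]+C[1]-C[2]-C[3]);yaw=np.arctan2(x[1],x[0]);R=np.array([[np.cos(yaw),-np.sin(yaw)],[np.sin(yaw),np.cos(yaw)]])
print("yaw",yaw)
for n,p in dict(screw=(-52,-35),pivot=(-45,52),tip=(-45-45*np.sin(.6),52),tip_end=(-45+45*np.sin(.6),52)).items():print(n,c[:2]+R@p)
print("dial",P(376,388.5,50),"yellow",P(328,380,80),"right end",P(430,382,86),"left end",P(325,378,86))
# bottle cap, beaker
b,a=blob(t,(100,120,60),(125,255,255),(360,205,395,240));print("cap",onz(t,*b,90)); print("beaker",onz(t,240,217,60))
E
```

```text
[[662.5, 11.5, 12.0], [683.8, -155.8, 12.0], [519.4, -175.8, 12.0], [495.7, -11.5, 12.0]] [590.3 -82.9  12. ] [np.float64(168.4), np.float64(168.6), np.float64(165.6), np.float64(166.0)]
yaw 0.12906354146081386
screw [ 543.27725415 -124.28582667]
pivot [539.02165309 -37.1084795 ]
tip [513.82407137 -40.37874688]
tip_end [564.21923482 -33.83821212]
dial [ 541.80010534 -124.19618793   50.        ] yellow [ 543.3089176  -107.92907844   80.        ] right end [ 542.88810997 -143.52132561   86.        ] left end [ 543.72670616 -107.098699     86.        ]
cap [ 602.30105804 -208.96941377   90.        ]
beaker [611.73999002  39.87184751  60.        ]
```

>>> drive_tool([
  {"tx":-33,"ty":-32.8,"tz":0,"az":69},
  {"tx":-33,"ty":-32.8,"tz":0,"az":69},
  {"tx":-33,"ty":-32.8,"tz":0,"az":69},
  {"tx":-33,"ty":-32.8,"tz":0,"az":69},
  {"tx":-33,"ty":-32.8,"tz":0,"az":69},
  {"tx":-33,"ty":-32.8,"tz":0,"az":69},
  {"tx":-33,"ty":-32.8,"tz":0,"az":69},
  {"tx":-33,"ty":-32.8,"tz":0,"az":69},
  {"tx":-33,"ty":-32.8,"tz":0,"az":69},
  {"tx":-33,"ty":-32.8,"tz":0,"az":69},
  {"tx":-33,"ty":-32.8,"tz":0,"az":69},
  {"tx":-33,"ty":-32.8,"tz":0,"az":69},
  {"tx":-55,"ty":-44,"tz":8,"az":69},
  {"tx":-55,"ty":-44,"tz":8,"az":69},
  {"tx":-55,"ty":-44,"tz":8,"az":69},
  {"tx":-55,"ty":-44,"tz":8,"az":69},
  {"tx":-55,"ty":-44,"tz":8,"az":69},
  {"tx":-55,"ty":-44,"tz":8,"az":69},
  {"tx":-55,"ty":-44,"tz":8,"az":69},
  {"tx":-55,"ty":-44,"tz":8,"az":69},
], gripper=5, grip_force=25)

```text
invalid input
```

>>> drive_tool([
  {"tx":-33.0,"ty":-32.8,"tz":0.0,"ax":0.0,"ay":0.0,"az":69.0},
  {"tx":-33.0,"ty":-32.8,"tz":0.0,"ax":0.0,"ay":0.0,"az":69.0},
])

```text
clock: 0.42
eef_pos: [227.3, 411.1, 230.6]
ee_rot: [-3.141, -0.0, 2.51]
wrist_force: [1.1, 0.6, 1.2]
grip_width: 1.002
finger_force: 0.0
```

>>> drive_tool([
  {"tx":-33,"ty":-19.3,"tz":0,"ax":0,"ay":0,"az":54.5},
  {"tx":-33,"ty":-19.3,"tz":0,"ax":0,"ay":0,"az":54.5},
  {"tx":-33,"ty":-19.3,"tz":0,"ax":0,"ay":0,"az":54.5},
  {"tx":-33,"ty":-19.3,"tz":0,"ax":0,"ay":0,"az":54.5},
  {"tx":-33,"ty":-19.3,"tz":0,"ax":0,"ay":0,"az":54.5},
  {"tx":-33,"ty":-19.3,"tz":0,"ax":0,"ay":0,"az":54.5},
  {"tx":-33,"ty":-19.3,"tz":0,"ax":0,"ay":0,"az":54.5},
  {"tx":-33,"ty":-19.3,"tz":0,"ax":0,"ay":0,"az":54.5},
  {"tx":-33,"ty":-19.3,"tz":0,"ax":0,"ay":0,"az":54.5},
  {"tx":-57.1,"ty":-24.6,"tz":8,"ax":0,"ay":0,"az":54.5},
  {"tx":-57.1,"ty":-24.6,"tz":8,"ax":0,"ay":0,"az":54.5},
  {"tx":-57.1,"ty":-24.6,"tz":8,"ax":0,"ay":0,"az":54.5},
  {"tx":-57.1,"ty":-24.6,"tz":8,"ax":0,"ay":0,"az":54.5},
  {"tx":-57.1,"ty":-24.6,"tz":8,"ax":0,"ay":0,"az":54.5},
  {"tx":-57.1,"ty":-24.6,"tz":8,"ax":0,"ay":0,"az":54.5},
  {"tx":-57.1,"ty":-24.6,"tz":8,"ax":0,"ay":0,"az":54.5},
  {"tx":-57.1,"ty":-24.6,"tz":8,"ax":0,"ay":0,"az":54.5},
], gripper=5.0, grip_force=25.0)

```text
clock: 1.83
eef_pos: [545.4, -126.8, 149.1]
ee_rot: [-3.14, -0.0, 1.557]
wrist_force: [-1.6, 0.7, -0.0]
grip_width: 0.586
finger_force: 0.0
```

>>> drive_tool([
  {"tx":0,"ty":0,"tz":4,"ax":0,"ay":0,"az":0},
  {"tx":0,"ty":0,"tz":7,"ax":0,"ay":0,"az":0},
  {"tx":0,"ty":0,"tz":9,"ax":0,"ay":0,"az":0},
  {"tx":0,"ty":0,"tz":9,"ax":0,"ay":0,"az":0},
  {"tx":0,"ty":0,"tz":9,"ax":0,"ay":0,"az":0},
])

```text
clock: 2.25
eef_pos: [543.6, -123.1, 61.3]
ee_rot: [-3.14, -0.001, 1.561]
wrist_force: [0.3, -0.3, 0.2]
grip_width: 0.584
finger_force: 0.0
```

```bash
python3 - <<'E'
from rig import eyes,r
import cv2
o=r.observe();print(o["eef_pos"],o["ee_rot"],o["torque"],o["wrist_force"])
a=eyes.capture("side")["frame"][130:260,190:340];b=eyes.capture("top")["frame"][190:300,260:400]
cv2.imwrite("pics/g1.png",cv2.resize(a,None,fx=5,fy=4.6,interpolation=2))
E
```

```text
[ 543.59293043 -123.0616024    61.29458963] [-3.13982053e+00 -8.50814151e-04  1.56126664e+00] [ 0.04963731 -0.00649963  0.01146054] [ 0.30445024 -0.2740822   0.20645397]
```

View pics/g1.png

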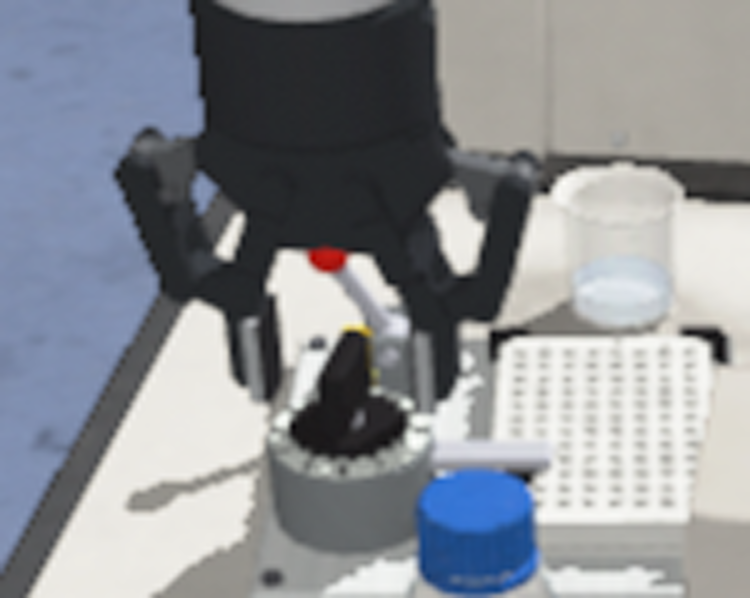

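The fingers stand either side of the wing (wing at about (345,370), fingers at (255,350) and (430,350)), so I'll close.

>>> drive_tool([
  {"tx":-0.15,"ty":-0.08,"tz":0.1,"ax":0,"ay":0,"az":0},
  {"tx":-0.15,"ty":-0.08,"tz":0.1,"ax":0,"ay":0,"az":0},
  {"tx":-0.15,"ty":-0.08,"tz":0.1,"ax":0,"ay":0,"az":0},
  {"tx":-0.15,"ty":-0.08,"tz":0.1,"ax":0,"ay":0,"az":0},
  {"tx":-0.15,"ty":-0.08,"tz":0.1,"ax":0,"ay":0,"az":0},
  {"tx":-0.15,"ty":-0.08,"tz":0.1,"ax":0,"ay":0,"az":0},
  {"tx":-0.15,"ty":-0.08,"tz":0.1,"ax":0,"ay":0,"az":0},
  {"tx":-0.15,"ty":-0.08,"tz":0.1,"ax":0,"ay":0,"az":0},
  {"tx":-0.15,"ty":-0.08,"tz":0.1,"ax":0,"ay":0,"az":0},
], gripper=0.0, grip_force=25.0)

```text
clock: 3.1
eef_pos: [543.2, -125.7, 61.3]
ee_rot: [-3.142, 0.0, 1.561]
wrist_force: [-3.6, -1.1, 6.2]
grip_width: 0.11
finger_force: 27.5
```

```bash
cat >o.py <<'E'
from rig import r
o=r.observe();print(o["clock"],o["eef_pos"].round(1),o["ee_rot"].round(3),"T",o["torque"].round(3),"F",o["wrist_force"].round(2),"tau6",o["tau"][5].round(3),"g",round(o["grip_width"],3),o["finger_force"],"q6",o["joint_positions"][5].round(4))
E
python3 o.py
```

```text
3.1 [ 543.2 -125.7   61.3] [-3.142  0.     1.561] T [ 0.036  0.613 -0.05 ] F [-3.64 -1.08  6.16] tau6 -0.019 g 0.11 27.524296045303345 q6 -0.3541
```

>>> drive_tool([
  {"tx":0,"ty":0,"tz":0,"ax":0,"ay":0,"az":5},
  {"tx":0,"ty":0,"tz":0,"ax":0,"ay":0,"az":10},
  {"tx":0,"ty":0,"tz":0,"ax":0,"ay":0,"az":15},
  {"tx":0,"ty":0,"tz":0,"ax":0,"ay":0,"az":20},
  {"tx":0,"ty":0,"tz":0,"ax":0,"ay":0,"az":25},
  {"tx":0,"ty":0,"tz":0,"ax":0,"ay":0,"az":30},
  {"tx":0,"ty":0,"tz":0,"ax":0,"ay":0,"az":35},
  {"tx":0,"ty":0,"tz":0,"ax":0,"ay":0,"az":38},
  {"tx":0,"ty":0,"tz":0,"ax":0,"ay":0,"az":40},
])

```text
clock: 3.85
eef_pos: [542.3, -125.4, 61.3]
ee_rot: [-3.14, 0.001, 0.86]
wrist_force: [-6.9, 1.3, 8.9]
grip_width: 0.111
finger_force: 27.9
```

```bash
python3 o.py
```

```text
3.85 [ 542.3 -125.4   61.3] [-3.14e+00  1.00e-03  8.60e-01] T [0.109 1.116 0.031] F [-6.87  1.27  8.9 ] tau6 -0.18 g 0.111 27.913538217544556 q6 0.3467
```

>>> drive_tool([
  {"tx":0,"ty":0,"tz":0,"ax":0,"ay":0,"az":3},
  {"tx":0,"ty":0,"tz":0,"ax":0,"ay":0,"az":6},
  {"tx":0,"ty":0,"tz":0,"ax":0,"ay":0,"az":9},
  {"tx":0,"ty":0,"tz":0,"ax":0,"ay":0,"az":9},
  {"tx":0,"ty":0,"tz":0,"ax":0,"ay":0,"az":9},
], grip_force=20.0)

```text
clock: 4.27
eef_pos: [542.2, -125.3, 61.3]
ee_rot: [-3.14, 0.001, 0.705]
wrist_force: [-8.1, 0.7, 8.7]
grip_width: 0.108
finger_force: 28.0
```

```bash
python3 o.py
```

```text
4.2667 [ 542.2 -125.3   61.3] [-3.14e+00  1.00e-03  7.05e-01] T [ 0.133  1.134 -0.024] F [-8.06  0.71  8.72] tau6 0.055 g 0.108 27.992273569107056 q6 0.5014
```

>>> drive_tool([
  {"tx":0,"ty":0,"tz":0,"ax":0,"ay":0,"az":2},
  {"tx":0,"ty":0,"tz":0,"ax":0,"ay":0,"az":4},
  {"tx":0,"ty":0,"tz":0,"ax":0,"ay":0,"az":4},
])

```text
clock: 4.52
eef_pos: [542.1, -125.2, 61.3]
ee_rot: [-3.14, 0.002, 0.634]
wrist_force: [-8.4, 0.5, 9.2]
grip_width: 0.107
finger_force: 28.0
```

```bash
python3 o.py
```

```text
4.5167 [ 542.1 -125.2   61.3] [-3.14e+00  2.00e-03  6.34e-01] T [ 0.179  1.144 -0.046] F [-8.44  0.55  9.16] tau6 0.389 g 0.107 28.02590847015381 q6 0.5727
```

>>> drive_tool([
  {"tx":0,"ty":0,"tz":0,"ax":0,"ay":0,"az":1.3},
  {"tx":0,"ty":0,"tz":0,"ax":0,"ay":0,"az":2.6},
  {"tx":0,"ty":0,"tz":0,"ax":0,"ay":0,"az":4},
])

```text
clock: 4.77
eef_pos: [542.1, -125.1, 61.3]
ee_rot: [-3.14, 0.002, 0.565]
wrist_force: [-7.8, 2.1, 9.3]
grip_width: 0.108
finger_force: 28.0
```

```bash
python3 o.py
```

```text
4.7667 [ 542.1 -125.1   61.3] [-3.14e+00  2.00e-03  5.65e-01] T [0.264 1.204 0.051] F [-7.77  2.14  9.29] tau6 -0.345 g 0.108 28.01502227783203 q6 0.6417
```

>>> drive_tool([
  {"tx":0,"ty":0,"tz":0,"ax":0,"ay":0,"az":1.3},
  {"tx":0,"ty":0,"tz":0,"ax":0,"ay":0,"az":2.6},
  {"tx":0,"ty":0,"tz":0,"ax":0,"ay":0,"az":4},
])

```text
clock: 5.02
eef_pos: [542.0, -125.1, 61.3]
ee_rot: [-3.14, 0.002, 0.495]
wrist_force: [-7.5, 0.8, 10.3]
grip_width: 0.113
finger_force: 28.0
```

```bash
python3 o.py
```

```text
5.0167 [ 542.  -125.1   61.3] [-3.14e+00  2.00e-03  4.95e-01] T [0.215 1.203 0.02 ] F [-7.53  0.82 10.29] tau6 -0.341 g 0.113 28.03697794675827 q6 0.7115
```

>>> drive_tool([
  {"tx":0,"ty":0,"tz":0,"ax":0,"ay":0,"az":1.3},
  {"tx":0,"ty":0,"tz":0,"ax":0,"ay":0,"az":2.6},
  {"tx":0,"ty":0,"tz":0,"ax":0,"ay":0,"az":4},
])

```text
clock: 5.27
eef_pos: [542.0, -125.0, 61.3]
ee_rot: [-3.14, 0.002, 0.425]
wrist_force: [-8.4, 1.4, 10.1]
grip_width: 0.112
finger_force: 28.1
```

```bash
python3 o.py
```

```text
5.2667 [ 542.  -125.    61.3] [-3.14e+00  2.00e-03  4.25e-01] T [0.309 1.279 0.091] F [-8.43  1.44 10.08] tau6 -0.341 g 0.112 28.062320351600647 q6 0.7813
```

>>> drive_tool([
  {"tx":0,"ty":0,"tz":0,"ax":0,"ay":0,"az":1.3},
  {"tx":0,"ty":0,"tz":0,"ax":0,"ay":0,"az":2.6},
  {"tx":0,"ty":0,"tz":0,"ax":0,"ay":0,"az":4},
])

```text
clock: 5.52
eef_pos: [541.9, -124.9, 61.3]
ee_rot: [-3.14, 0.002, 0.355]
wrist_force: [-7.8, 2.0, 11.0]
grip_width: 0.11
finger_force: 28.1
```

```bash
python3 o.py
```

```text
5.5167 [ 541.9 -124.9   61.3] [-3.14e+00  2.00e-03  3.55e-01] T [0.374 1.299 0.076] F [-7.76  1.99 11.03] tau6 -0.341 g 0.11 28.08650940656662 q6 0.8512
```

>>> drive_tool([
  {"tx":0,"ty":0,"tz":0,"ax":0,"ay":0,"az":1.3},
  {"tx":0,"ty":0,"tz":0,"ax":0,"ay":0,"az":2.6},
  {"tx":0,"ty":0,"tz":0,"ax":0,"ay":0,"az":4},
])

```text
clock: 5.77
eef_pos: [541.9, -124.8, 61.3]
ee_rot: [-3.14, 0.003, 0.286]
wrist_force: [-7.5, 2.7, 10.4]
grip_width: 0.11
finger_force: 28.1
```

```bash
python3 o.py
```

```text
5.7667 [ 541.9 -124.8   61.3] [-3.14e+00  3.00e-03  2.86e-01] T [0.395 1.309 0.122] F [-7.52  2.69 10.38] tau6 -0.342 g 0.11 28.109828531742096 q6 0.9209
```

>>> drive_tool([
  {"tx":0,"ty":0,"tz":0,"ax":0,"ay":0,"az":1.3},
  {"tx":0,"ty":0,"tz":0,"ax":0,"ay":0,"az":2.6},
])

```text
clock: 5.93
eef_pos: [541.9, -124.7, 61.3]
ee_rot: [-3.14, 0.003, 0.24]
wrist_force: [-8.3, 3.1, 10.4]
grip_width: 0.109
finger_force: 28.1
```

```bash
python3 o.py
```

```text
5.9333 [ 541.9 -124.7   61.3] [-3.14e+00  3.00e-03  2.40e-01] T [0.448 1.226 0.05 ] F [-8.34  3.1  10.37] tau6 -0.288 g 0.109 28.12337100505829 q6 0.9663
```

Just noise, so I'll continue.

>>> drive_tool([
  {"tx":0,"ty":0,"tz":0,"ax":0,"ay":0,"az":1.3},
  {"tx":0,"ty":0,"tz":0,"ax":0,"ay":0,"az":2.6},
  {"tx":0,"ty":0,"tz":0,"ax":0,"ay":0,"az":4},
])

```text
clock: 6.18
eef_pos: [541.8, -124.7, 61.3]
ee_rot: [-3.14, 0.003, 0.171]
wrist_force: [-7.8, 3.7, 10.5]
grip_width: 0.116
finger_force: 28.1
```

```bash
python3 o.py
```

```text
6.1833 [ 541.8 -124.7   61.3] [-3.14e+00  3.00e-03  1.71e-01] T [0.445 1.233 0.074] F [-7.83  3.66 10.47] tau6 -0.342 g 0.116 28.146480917930603 q6 1.0362
```

>>> drive_tool([
  {"tx":0,"ty":0,"tz":0,"ax":0,"ay":0,"az":1.3},
  {"tx":0,"ty":0,"tz":0,"ax":0,"ay":0,"az":2.6},
  {"tx":0,"ty":0,"tz":0,"ax":0,"ay":0,"az":4},
])

```text
clock: 6.43
eef_pos: [541.8, -124.6, 61.3]
ee_rot: [-3.14, 0.003, 0.101]
wrist_force: [-7.6, 3.7, 10.3]
grip_width: 0.116
finger_force: 28.2
```

```bash
python3 o.py
```

```text
6.4333 [ 541.8 -124.6   61.3] [-3.14e+00  3.00e-03  1.01e-01] T [0.569 1.193 0.044] F [-7.64  3.67 10.29] tau6 -0.342 g 0.116 28.167014122009277 q6 1.106
```

>>> drive_tool([
  {"tx":0,"ty":0,"tz":0,"ax":0,"ay":0,"az":1.3},
  {"tx":0,"ty":0,"tz":0,"ax":0,"ay":0,"az":2.6},
  {"tx":0,"ty":0,"tz":0,"ax":0,"ay":0,"az":4},
])

```text
clock: 6.68
eef_pos: [541.8, -124.5, 61.3]
ee_rot: [-3.14, 0.003, 0.031]
wrist_force: [-8.0, 4.1, 11.8]
grip_width: 0.11
finger_force: 28.2
```

```bash
python3 o.py
```

```text
6.6833 [ 541.8 -124.5   61.3] [-3.14e+00  3.00e-03  3.10e-02] T [0.598 1.281 0.081] F [-8.    4.06 11.79] tau6 -0.342 g 0.11 28.186098039150238 q6 1.1758
```

>>> drive_tool([
  {"tx":0,"ty":0,"tz":0,"ax":0,"ay":0,"az":1.3},
  {"tx":0,"ty":0,"tz":0,"ax":0,"ay":0,"az":2.6},
  {"tx":0,"ty":0,"tz":0,"ax":0,"ay":0,"az":4},
])

```text
clock: 6.93
eef_pos: [541.8, -124.4, 61.3]
ee_rot: [-3.14, 0.003, -0.039]
wrist_force: [-7.5, 4.4, 11.7]
grip_width: 0.114
finger_force: 28.2
```

```bash
python3 o.py
```

```text
6.9333 [ 541.8 -124.4   61.3] [-3.14e+00  3.00e-03 -3.90e-02] T [0.68  1.229 0.027] F [-7.51  4.41 11.65] tau6 -0.343 g 0.114 28.202511370182037 q6 1.2456
```

>>> drive_tool([
  {"tx":0,"ty":0,"tz":0,"ax":0,"ay":0,"az":1.3},
  {"tx":0,"ty":0,"tz":0,"ax":0,"ay":0,"az":2.6},
  {"tx":0,"ty":0,"tz":0,"ax":0,"ay":0,"az":4},
])

```text
clock: 7.18
eef_pos: [541.8, -124.3, 61.3]
ee_rot: [-3.14, 0.003, -0.109]
wrist_force: [-7.7, 4.8, 11.0]
grip_width: 0.109
finger_force: 28.2
```

```bash
python3 o.py
```

```text
7.1833 [ 541.8 -124.3   61.3] [-3.14e+00  3.00e-03 -1.09e-01] T [0.755 1.197 0.077] F [-7.71  4.81 11.02] tau6 -0.333 g 0.109 28.227214515209198 q6 1.3154
```

>>> drive_tool([
  {"tx":0,"ty":0,"tz":0,"ax":0,"ay":0,"az":1.3},
  {"tx":0,"ty":0,"tz":0,"ax":0,"ay":0,"az":2.6},
  {"tx":0,"ty":0,"tz":0,"ax":0,"ay":0,"az":4},
])

```text
clock: 7.43
eef_pos: [541.8, -124.2, 61.3]
ee_rot: [-3.14, 0.004, -0.178]
wrist_force: [-8.0, 5.5, 12.1]
grip_width: 0.112
finger_force: 29.3
```

```bash
python3 o.py
```

```text
7.4333 [ 541.8 -124.2   61.3] [-3.14   0.004 -0.178] T [0.983 1.231 0.463] F [-8.02  5.55 12.14] tau6 0.052 g 0.112 29.32884156703949 q6 1.3847
```

Bottomed, at about 0.46 N m. I'll ease off slightly and hold.

>>> drive_tool([
  {"tx":0,"ty":0,"tz":0,"ax":0,"ay":0,"az":-0.5},
  {"tx":0,"ty":0,"tz":0,"ax":0,"ay":0,"az":-0.5},
])

```text
clock: 7.6
eef_pos: [541.8, -124.2, 61.3]
ee_rot: [-3.14, 0.004, -0.168]
wrist_force: [-8.6, 4.5, 10.7]
grip_width: 0.111
finger_force: 28.4
```

```bash
python3 o.py
```

```text
7.6 [ 541.8 -124.2   61.3] [-3.14   0.004 -0.168] T [0.842 1.217 0.3  ] F [-8.57  4.51 10.69] tau6 0.221 g 0.111 28.376756608486176 q6 1.3747
```

>>> drive_tool([
  {"tx":0,"ty":0,"tz":0,"ax":0,"ay":0,"az":0},
  {"tx":0,"ty":0,"tz":0,"ax":0,"ay":0,"az":0},
  {"tx":0,"ty":0,"tz":0,"ax":0,"ay":0,"az":0},
  {"tx":0,"ty":0,"tz":0,"ax":0,"ay":0,"az":0},
  {"tx":0,"ty":0,"tz":0,"ax":0,"ay":0,"az":0},
])

```text
clock: 8.02
eef_pos: [541.8, -124.2, 61.3]
ee_rot: [-3.14, 0.004, -0.168]
wrist_force: [-8.1, 5.3, 11.0]
grip_width: 0.113
finger_force: 28.4
```

```bash
python3 o.py
```

```text
8.0167 [ 541.8 -124.2   61.3] [-3.14   0.004 -0.168] T [0.918 1.232 0.265] F [-8.1   5.28 11.  ] tau6 0.288 g 0.113 28.385094702243805 q6 1.375
```

Held at about 0.27–0.30 N m. Now the quarter-turn back-off.

>>> drive_tool([
  {"tx":0,"ty":0,"tz":0,"ax":0,"ay":0,"az":-5},
  {"tx":0,"ty":0,"tz":0,"ax":0,"ay":0,"az":-10},
  {"tx":0,"ty":0,"tz":0,"ax":0,"ay":0,"az":-15},
  {"tx":0,"ty":0,"tz":0,"ax":0,"ay":0,"az":-20},
  {"tx":0,"ty":0,"tz":0,"ax":0,"ay":0,"az":-25},
  {"tx":0,"ty":0,"tz":0,"ax":0,"ay":0,"az":-30},
  {"tx":0,"ty":0,"tz":0,"ax":0,"ay":0,"az":-35},
  {"tx":0,"ty":0,"tz":0,"ax":0,"ay":0,"az":-40},
  {"tx":0,"ty":0,"tz":0,"ax":0,"ay":0,"az":-45},
  {"tx":0,"ty":0,"tz":0,"ax":0,"ay":0,"az":-50},
  {"tx":0,"ty":0,"tz":0,"ax":0,"ay":0,"az":-55},
  {"tx":0,"ty":0,"tz":0,"ax":0,"ay":0,"az":-60},
  {"tx":0,"ty":0,"tz":0,"ax":0,"ay":0,"az":-65},
  {"tx":0,"ty":0,"tz":0,"ax":0,"ay":0,"az":-70},
  {"tx":0,"ty":0,"tz":0,"ax":0,"ay":0,"az":-75},
  {"tx":0,"ty":0,"tz":0,"ax":0,"ay":0,"az":-80},
  {"tx":0,"ty":0,"tz":0,"ax":0,"ay":0,"az":-85},
  {"tx":0,"ty":0,"tz":0,"ax":0,"ay":0,"az":-89},
  {"tx":0,"ty":0,"tz":0,"ax":0,"ay":0,"az":-92},
  {"tx":0,"ty":0,"tz":0,"ax":0,"ay":0,"az":-92},
])

```text
clock: 9.68
eef_pos: [543.0, -125.7, 61.3]
ee_rot: [-3.141, 0.0, 1.439]
wrist_force: [-4.3, -2.4, 7.7]
grip_width: 0.107
finger_force: 27.6
```

```bash
python3 o.py
```

```text
9.6833 [ 543.  -125.7   61.3] [-3.141  0.     1.439] T [-0.082  0.653  0.056] F [-4.3  -2.4   7.65] tau6 -0.647 g 0.107 27.59160965681076 q6 -0.2331
```

>>> drive_tool([
  {"tx":0,"ty":0,"tz":0,"ax":0,"ay":0,"az":0},
  {"tx":0,"ty":0,"tz":0,"ax":0,"ay":0,"az":0},
  {"tx":0,"ty":0,"tz":0,"ax":0,"ay":0,"az":0},
  {"tx":0,"ty":0,"tz":0,"ax":0,"ay":0,"az":0},
  {"tx":0,"ty":0,"tz":0,"ax":0,"ay":0,"az":0},
  {"tx":0,"ty":0,"tz":-2,"ax":0,"ay":0,"az":0},
  {"tx":0,"ty":0,"tz":-5,"ax":0,"ay":0,"az":0},
  {"tx":0,"ty":0,"tz":-8,"ax":0,"ay":0,"az":0},
  {"tx":0,"ty":0,"tz":-9,"ax":0,"ay":0,"az":0},
  {"tx":0,"ty":0,"tz":-9,"ax":0,"ay":0,"az":0},
], gripper=5.0)

```text
clock: 10.52
eef_pos: [545.1, -126.0, 153.1]
ee_rot: [3.136, 0.001, 1.437]
wrist_force: [0.4, -0.9, 0.2]
grip_width: 0.589
finger_force: 0.0
```

>>> drive_tool([
  {"tx":6.8,"ty":-8.7,"tz":0,"ax":0,"ay":0,"az":-15},
  {"tx":6.8,"ty":-8.7,"tz":0,"ax":0,"ay":0,"az":-15},
  {"tx":6.8,"ty":-8.7,"tz":0,"ax":0,"ay":0,"az":-15},
  {"tx":6.8,"ty":-8.7,"tz":0,"ax":0,"ay":0,"az":-15},
  {"tx":6.8,"ty":-8.7,"tz":0,"ax":0,"ay":0,"az":-15},
  {"tx":6.8,"ty":-8.7,"tz":0,"ax":0,"ay":0,"az":-15},
  {"tx":6.8,"ty":-8.7,"tz":0,"ax":0,"ay":0,"az":-15},
], gripper=0.0)

```text
clock: 11.1
eef_pos: [467.1, -47.1, 149.8]
ee_rot: [-3.142, 0.0, 1.698]
wrist_force: [0.2, -0.1, -0.9]
grip_width: 0.002
finger_force: 0.0
```

```bash
python3 o.py; python3 - <<'E'
from rig import eyes
import cv2
a=eyes.capture("top")["frame"][170:300,230:390]
cv2.imwrite("pics/g2.png",cv2.resize(a,None,fx=4.5,fy=4.5,interpolation=2))
E
```

```text
11.1 [467.1 -47.1 149.8] [-3.142  0.     1.698] T [-0.011 -0.024  0.027] F [ 0.22 -0.09 -0.87] tau6 0.001 g 0.002 0.0 q6 -0.3908
```

View pics/g2.png

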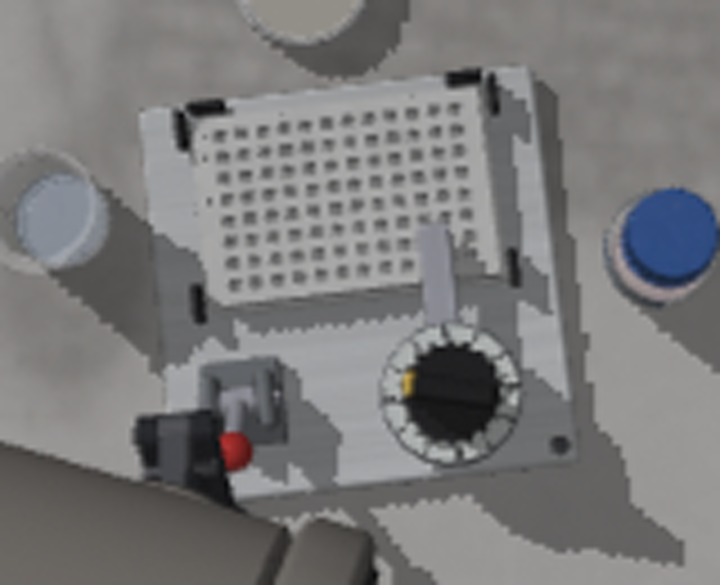

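The yellow end of the wing is at (408,383), as intended, and the ball is at (235,451); the gripper stands behind and above it. Next I'll descend.

>>> drive_tool([
  {"tx":0,"ty":0,"tz":4,"ax":0,"ay":0,"az":0},
  {"tx":0,"ty":0,"tz":7,"ax":0,"ay":0,"az":0},
  {"tx":0,"ty":0,"tz":8.8,"ax":0,"ay":0,"az":0},
  {"tx":0,"ty":0,"tz":8.8,"ax":0,"ay":0,"az":0},
  {"tx":0,"ty":2,"tz":8.8,"ax":0,"ay":0,"az":0},
  {"tx":0,"ty":3,"tz":8.8,"ax":0,"ay":0,"az":0},
  {"tx":0,"ty":4,"tz":8.8,"ax":0,"ay":0,"az":0},
  {"tx":0,"ty":4.8,"tz":8.8,"ax":0,"ay":0,"az":0},
  {"tx":0,"ty":5.6,"tz":8.8,"ax":0,"ay":0,"az":0},
  {"tx":0,"ty":6.2,"tz":8.8,"ax":0,"ay":0,"az":0},
  {"tx":0,"ty":6.8,"tz":8.8,"ax":0,"ay":0,"az":0},
  {"tx":0,"ty":6.8,"tz":8.8,"ax":0,"ay":0,"az":0},
])

```text
clock: 12.15
eef_pos: [535.0, -37.8, 62.3]
ee_rot: [3.14, 0.0, 1.698]
wrist_force: [-0.3, 0.2, -0.8]
grip_width: 0.0
finger_force: 0.0
```

```bash
python3 o.py; python3 - <<'E'
from rig import eyes
import cv2
a=eyes.capture("side")["frame"][130:260,190:340]
cv2.imwrite("pics/g3.png",cv2.resize(a,None,fx=5,fy=4.6,interpolation=2))
E
```

```text
12.15 [535.  -37.8  62.3] [3.14  0.    1.698] T [ 0.008 -0.009  0.013] F [-0.3   0.16 -0.81] tau6 0.054 g 0.0 0.0 q6 -0.3415
```

View pics/g3.png

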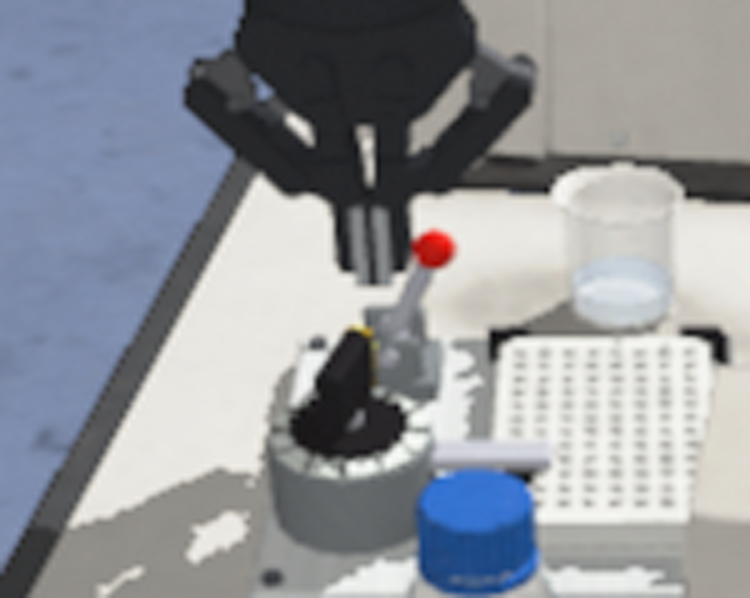

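The lever is nearly over, with the ball at (433,250) ahead of the fingers. I'll push a little further until the force rises.

>>> drive_tool([
  {"tx":0,"ty":0.2,"tz":0,"ax":0,"ay":0,"az":0},
  {"tx":0,"ty":0.4,"tz":0,"ax":0,"ay":0,"az":0},
  {"tx":0,"ty":0.6,"tz":0,"ax":0,"ay":0,"az":0},
])

```text
clock: 12.45
eef_pos: [539.1, -36.9, 62.0]
ee_rot: [-3.14, -0.001, 1.698]
wrist_force: [-1.8, -0.9, -0.9]
grip_width: 0.004
finger_force: 1.1
```

```bash
python3 o.py; python3 - <<'E'
from rig import eyes
from h import *
s=eyes.capture("side");b,a=blob(s,(0,150,80),(8,255,255),(235,165,300,205));o,d=ray(s,*b)
# intersect with the lever plane through pivot (541,-37), normal = clamp y
n=np.array([-.129,.992,0]);p=o+d*(n@(np.array([541,-37,0])-o))/(n@d);e=(p-[541,-37,34]);print(a,p,"angle",.6+np.arctan2(e[:2]@[.992,.129],e[2]),np.linalg.norm(e))
E
```

```text
12.45 [539.1 -36.9  62. ] [-3.140e+00 -1.000e-03  1.698e+00] T [-0.027  0.401 -0.012] F [-1.81 -0.89 -0.87] tau6 -0.021 g 0.004 1.08784519135952 q6 -0.3378
46 [558.94466048 -34.66647056  71.08822686] angle 1.0540685408761745 41.267332975560535
```

>>> drive_tool([
  {"tx":0,"ty":0.2,"tz":0,"ax":0,"ay":0,"az":0},
  {"tx":0,"ty":0.4,"tz":0,"ax":0,"ay":0,"az":0},
  {"tx":0,"ty":0.5,"tz":0,"ax":0,"ay":0,"az":0},
])

```text
clock: 12.75
eef_pos: [543.8, -36.3, 62.0]
ee_rot: [-3.139, -0.001, 1.699]
wrist_force: [-7.0, -1.8, 0.9]
grip_width: 0.0
finger_force: 3.3
```

```bash
python3 o.py
```

```text
12.75 [543.8 -36.3  62. ] [-3.139e+00 -1.000e-03  1.699e+00] T [-2.350e-01  1.095e+00  1.000e-03] F [-7.01 -1.78  0.87] tau6 -0.01 g 0.0 3.3239543437957764 q6 -0.3348
```

>>> drive_tool([
  {"tx":0,"ty":0.1,"tz":0,"ax":0,"ay":0,"az":0},
  {"tx":0,"ty":0.2,"tz":0,"ax":0,"ay":0,"az":0},
  {"tx":0,"ty":0.2,"tz":0,"ax":0,"ay":0,"az":0},
])

```text
clock: 13.0
eef_pos: [544.2, -36.2, 61.8]
ee_rot: [-3.136, -0.001, 1.699]
wrist_force: [-9.9, -2.5, 2.9]
grip_width: 0.001
finger_force: 5.4
```

```bash
python3 o.py
```

```text
13.0 [544.2 -36.2  61.8] [-3.136e+00 -1.000e-03  1.699e+00] T [-4.180e-01  1.626e+00  1.000e-03] F [-9.88 -2.46  2.95] tau6 -0.008 g 0.001 5.367957204580307 q6 -0.3336
```

At the end stop: force is rising with little movement. Now I'll back away, lift and check.

>>> drive_tool([
  {"tx":0,"ty":-1,"tz":0,"ax":0,"ay":0,"az":0},
  {"tx":0,"ty":-3,"tz":0,"ax":0,"ay":0,"az":0},
  {"tx":0,"ty":-5,"tz":0,"ax":0,"ay":0,"az":0},
  {"tx":0,"ty":-6,"tz":-2,"ax":0,"ay":0,"az":0},
  {"tx":0,"ty":-7,"tz":-5,"ax":0,"ay":0,"az":0},
  {"tx":0,"ty":-9,"tz":-8,"ax":0,"ay":0,"az":0},
  {"tx":0,"ty":-11,"tz":-10,"ax":0,"ay":0,"az":0},
  {"tx":0,"ty":-14,"tz":-12,"ax":0,"ay":0,"az":0},
  {"tx":0,"ty":-14,"tz":-12,"ax":0,"ay":0,"az":0},
  {"tx":0,"ty":-14,"tz":-12,"ax":0,"ay":0,"az":0},
  {"tx":0,"ty":-14,"tz":-12,"ax":0,"ay":0,"az":0},
])

```text
clock: 13.92
eef_pos: [408.8, -54.2, 182.7]
ee_rot: [3.139, 0.001, 1.698]
wrist_force: [0.3, -1.1, -0.6]
grip_width: -0.002
finger_force: 0.0
```

```bash
python3 o.py; python3 - <<'E'
from rig import eyes
from h import *
t=eyes.capture("top");s=eyes.capture("side")
b,_=blob(s,(0,150,80),(8,255,255),(235,165,310,205));c,_=blob(t,(0,150,80),(8,255,255),(260,220,300,290))
print(tri(t,c,s,b))
y,_=blob(t,(20,100,80),(35,255,255),(310,235,355,280));k,_=blob(t,(0,0,0),(180,255,60),(312,238,350,277));print(y,k)
cv2.imwrite("pics/e.png",cv2.resize(t["frame"][170:300,230:390],None,fx=4.5,fy=4.5,interpolation=2))
E
```

```text
13.9167 [408.8 -54.2 182.7] [3.139e+00 1.000e-03 1.698e+00] T [ 0.007 -0.059 -0.023] F [ 0.27 -1.13 -0.59] tau6 -0.009 g -0.002 0.0 q6 -0.4458
(array([563.51354997, -33.51748447,  67.976129  ]), np.float64(1.6010843242561785))
[320.5 254.5] [330.39367816 256.93390805]
```

View pics/e.png

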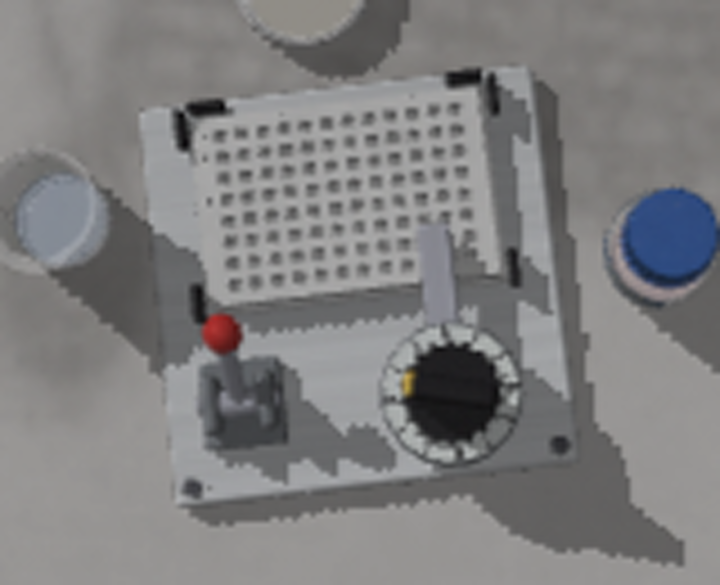

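The lever is fully over (ball at (222,333), about 46 mm of travel). The wing is at its backed-off angle and the bystanders are unmoved.

```bash
python3 -c "
from rig import workorder
print(workorder.hand_in())"
```

```text
the job is handed in; nothing more can be done
None
```

The job is handed in; no verdict came back. I bottomed the thumbscrew with a brief peak of about 0.46 N m (above the 0.25–0.4 range, below the 0.6 limit), held it at about 0.27–0.30 N m and backed it off about 91°; the lock lever is against its stop towards the plate, the gripper is clear, and the bottle and beaker look unmoved in the last picture (the dish was not checked separately).

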